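Lock a stamping die into the bench holder

TASK

Set the goldsmith's oblong stamping die, rosette up, fully home in the pocket of the green holder, lay the brass bar centred across the holder's two notched supports above it, then swing the red-knobbed lever all the way shut over the bar. The lever may be found part-way across; move it aside first if it is in the way. Leave everything else on the bench where it stands.

Things in the scene. Friction and masses are not known exactly. Their poses are not given: they have to be found in the camera images.
- holder: Die holder, fixed; place and yaw vary. Green base plate 10 high, x -60..82, y -78..78. Origin on the bench surface under the pocket's centre; z up; y runs from support to support; -x faces the robot roughly. On the plate: an aluminium pocket block, two notched supports, and a post (radius 10) at x 58, y 0 carrying the lever (see the points and the joint).
- pocket (a point): Centre of the pocket's floor (holder x 0, y 0, z 10), axes as the holder's. The pocket is 37 (x) by 53 (y), open at the top, 14 deep, 2 mm chamfer at its mouth, in an aluminium block 60 (x) by 78 (y) with its top at z 24.
- bar_seat (a point): Where the middle of the bar's underside belongs (holder x 0, y 0, z 46), axes as the holder's. The two aluminium supports are centred at holder y +62 and -62, each 44 (x) by 16 (y): seat at z 46, notch 20 wide (x -10..10), cheeks up to z 56.
- pivot (a point): On the lever's vertical hinge axis, at the underside of the lever arm (holder x 58, y 0, z 60.5 mm).
- lever (a joint): Lever angle about its vertical pivot, rad. 0 = shut: arm along holder -x, over the bar's middle. Grows as it opens towards holder +y (clockwise from above), at most 1.9; near 1.57 it points along +y. Above 1.3 it is clear of pocket and bar. Stays where left; about 1 N at the knob moves it. Flat steel arm 16 wide, 8 thick, underside 60.5 over the bench, 2.5 over a seated bar.
- lever_knob (a point): Middle of the red round upright knob on the lever's end, 16 in diameter, from 68.5 to 100.5 above the bench, 100 from the pivot axis; this point is 84 above the bench.
- die: Stamping die: loose dark steel block 34 (x) by 50 (y) by 34 (z), 0.4 kg, a flat brass rosette on top. Origin at the centre of its underside; starts upright on the bench. It fits the pocket either way round, its y along the holder's y; seated, its top stands 44 above the bench, 20 out of the pocket block.
- bar: Loose plain brass retaining bar, 16 (x) by 160 (y) by 12 (z), 0.25 kg. Origin at the centre of its underside; lies flat on the bench.
- bottle: Bystander: orange bottle with red cap, 42 in diameter, 100 high; origin under its centre.
- doming_block: Bystander: bright steel cube 38 by 38 by 36 high with a round dark dimple on top, not the die; origin under its centre.
- cup: Bystander: small white ceramic cup, 52 in diameter, 34 high; origin under its centre.
- file: Bystander: file with round wooden handle (diameter 20, towards -y) and dark steel blade, 171 long along y, 20 high; origin under its middle.
- pliers: Bystander: red-handled pliers lying along x, 130 by 60, 14 high; origin under the joint.
- mandrel: Bystander: ring mandrel, a tall thin tapered steel post 190 high on a round foot 52 in diameter, free standing, easily knocked over; origin under its centre.
Things that resemble listed ones, but are neither listed nor needed, are in the scene too. Of the things that look like the bar, the middle-sized one is meant.

How it is judged (in metres and radians):
On the way, in this order (a step that is already met when the one before it is completed fails the run):
1. the die is fully down in the pocket (horizontal distance between die and pocket below 0.004 m and z of die in the frame of holder below 0.0125 m and angle between the y axis of die and the y axis of holder, either way round below 0.1 rad and angle between die's own z axis and vertical below 0.08 rad), for 0.2 s.
2. with the die home, the bar lies across both supports (all of step 1 and x of bar in the frame of holder between -0.005 and 0.005 m and y of bar in the frame of holder between -0.012 and 0.012 m and z of bar in the frame of holder between 0.0435 and 0.0485 m and angle between the y axis of bar and the y axis of holder, either way round below 0.08 rad and angle between bar's own z axis and vertical below 0.06 rad), for 0.2 s.
3. with die and bar in place, the lever is shut over the bar (all of step 2 and value of joint lever below 0.08 rad), for 0.2 s.
At the end, for the whole second after the job is handed in: Die upright in the pocket: within 4 mm of its centre, at most 2.5 mm off its floor, 0.1 rad aligned. Bar flat in both notches: underside 43.5-48.5 mm up, within 5 mm (x) and 12 mm (y) of the middle, 0.08 rad aligned. Lever below 0.08 rad. Die and bar at rest (all of step 3 and linear speed of each of die, bar below 0.02 m/s); the robot touches nothing.
It fails at once if a bystander (bottle, doming block, cup, file, pliers or mandrel) is moved more than 25 mm or knocked over (distance of any of bottle, doming_block, cup, file, pliers, mandrel from where it was at the start of the episode above 0.025 m or angle between any of bottle, doming_block, cup, file, pliers, mandrel's own z axis and vertical above 0.5 rad).
It also fails if it takes over 72 s, if anything falls off the work surface, if the arm or the gripper's body presses on something with over 40 N, if the wrist force passes 120 N, or if a joint passes its speed limit or range.

ROBOT

A 6-joint arm with a two-finger parallel gripper is mounted at the origin on the work surface. World frame = base frame: x ahead of the robot, y to its left, z up, the work surface at z = 0. Lengths are in mm, angles in rad, forces in N, time in s.
With the tool pointing down it reaches from about 350 to 975 mm from the base axis. Payload 7.1 kg.
Tool frame: the origin (TCP) lies on the front face of the gripper's body, between the roots of the fingers; the fingertips stand 80 mm ahead of it and the grasp point (between the pads) lies 61 mm ahead of it (env.tips_ahead is the distance from the TCP to the fingertips, in mm); z points along the fingers, y is the line along which they close (so a half turn about z gives the same grasp; the last joint's range is limited). The gripper opens to 88 mm and grips with 3 to 60 N. Pads are 20 mm wide; open, the fingers measure 115 mm over their backs; the gripper's body (75 mm by 178 mm) begins 61 mm behind the grasp point.
Start: joints at [-1.354, 0.423, 1.63, -0, 1.089, -0.019], TCP at [146.032, -607.684, 302.675] pointing down, gripper open.
Joint ranges: [-3, 3], [-0.9, 2.11], [0.09, 2.58], [-1.31, 4.45], [0.11, 2.69], [-2.54, 2.54]. Speed limits (rad/s): [2.39, 2.39, 3.01, 3.14, 3.14, 3.14].

INTERFACE

Orientations are given as a unit quaternion [x, y, z, w].
In Python, from station import env, set_gripper, viewer, workorder gives the robot as it stands. Calls block until the motion is done:
- env.reach(position, orientation): joint-space move of the TCP to a pose.
- env.move_l(position, rot=None, rate=150, f_stop=None): straight line of the TCP; rot=None keeps the orientation; rate is the mean speed in mm/s. With f_stop (N) it stops when the force on the tool has changed by that much, and returns True; else False.
- env.move_joints(angles): joint-space move.
- set_gripper(opening): finger opening in mm; the grip force is fixed at half the most; returns when the fingers have stopped.
- env.hold(seconds).
- env.ik(position, orientation): joint angles nearest the present ones, or None.
- env.read_state(): the state.
- viewer.camera(name): name is "scene" or "top"; returns the picture (420x560x3 uint8, blue, green, red); there is no depth.
- viewer.camera_params(name): a dict with "fx", "fy", "cx", "cy" (pixels), "dist" ([k1, k2, p1, p2, k3] as OpenCV has them; the pictures are not rectified), "pose" (4x4, takes a point from camera to world coordinates). Camera axes: x right, y up, looking along -z (the intrinsics and any distortion apply to the point x, -y, -z); pixel columns grow to the right and rows downward; lengths in mm; the calibration is good to about 2 mm. A picture is of the moment at which its call begins. camera_params takes no time and is no camera call.
A pose or a line that the arm cannot do raises env.IKError and nothing moves.
- workorder.sign_off(): hands the job in; it is judged then, once.
The state is a dict: "time_s": time; "qpos": joint angles; "dq": joint speeds; "tau": joint torques, N m; "tool_pos": TCP position; "orientation": TCP orientation; "force": force on the tool from outside, world axes, zero at the start; "wrist_torque": the same for the moment, N m; "width": finger opening in mm; "grip_force": force on a finger pad.
Only numpy, scipy, OpenCV 4.12 (cv2) and the standard library are available. Lean on these libraries where they do the work, as an engineer would, in place of code of your own. Each camera call takes 0.05 s, during which the arm holds its last target. There are 200 camera calls.

## Working session

There is one attempt and no reset: what is moved stays moved. The work goes in short steps, each a Python script; the robot and the scene stay as the last script left them, time stands still between calls to the robot, and variables do not carry over. Pictures are saved under pics/ and viewed, at most 10 in all, crops included, and the job is handed in when it is done.

```bash
ls; mkdir -p pics; python3 - <<'E'
from station import env, viewer
import cv2, numpy as np
for n in("top","scene"):
    im=viewer.camera(n); cv2.imwrite(f"pics/{n}0.png",im)
    p=viewer.camera_params(n); print(n,{k:(np.round(v,3).tolist() if k!='pose' else np.round(v,3).tolist()) for k,v in p.items()})
E
```

```text
pics
top {'fx': 385.141, 'fy': 385.141, 'cx': 284.949, 'cy': 210.493, 'dist': [0.011, 0.0, 0.0, 0.0, 0.0], 'pose': [[0.003, 0.981, -0.195, 289.13], [-1.0, -0.001, -0.025, 38.728], [-0.025, 0.195, 0.98, 1040.174], [0.0, 0.0, 0.0, 1.0]]}
scene {'fx': 474.011, 'fy': 474.011, 'cx': 268.211, 'cy': 207.742, 'dist': [0.052, 0.0, 0.0, 0.0, 0.0], 'pose': [[0.629, -0.436, 0.644, 1417.259], [0.778, 0.354, -0.52, -692.51], [-0.001, 0.827, 0.562, 905.162], [0.0, 0.0, 0.0, 1.0]]}
```

View pics/top0.png

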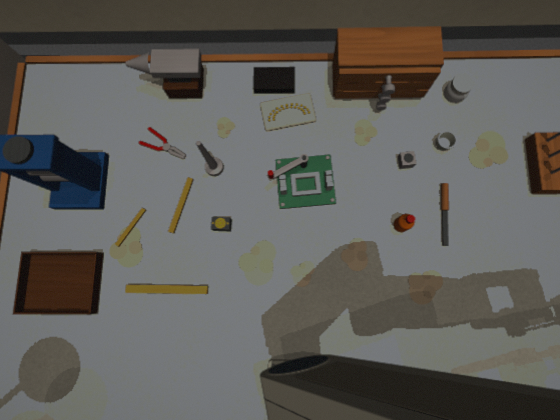

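View pics/scene0.png

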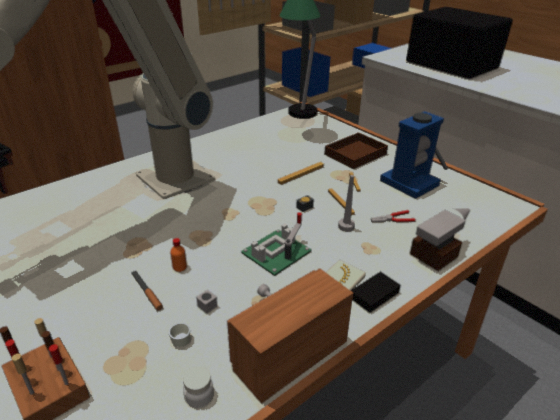

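The top view shows the holder at (305,182) with its lever reaching left to the red knob at (270,174), and the die, dark with a brass top, at (221,223). There are three bar-like things: a short one at (131,227), a middle one at (181,205) and a long one at (167,289). I take the middle one; next I measure all three and enlarge.

```bash
cat > h.py <<'E'
import numpy as np, cv2
from station import env, viewer, set_gripper, workorder
from scipy.spatial.transform import Rotation as R
def cam(n):
    p=viewer.camera_params(n); K=np.array([[p['fx'],0,p['cx']],[0,p['fy'],p['cy']],[0,0,1]]); return K,np.array(p['dist']),np.array(p['pose'])
def px2w(n,uv,z):
    K,d,T=cam(n); q=cv2.undistortPoints(np.array(uv,float).reshape(-1,1,2),K,d)[:,0]
    r=np.c_[q[:,0],-q[:,1],-np.ones(len(q))]@T[:3,:3].T
    o=T[:3,3]; return (o+r*((z-o[2])/r[:,2])[:,None])
def w2px(n,P):
    K,d,T=cam(n); c=(np.array(P,float).reshape(-1,3)-T[:3,3])@T[:3,:3]
    return cv2.projectPoints(c*[1,-1,-1],np.zeros(3),np.zeros(3),K,d)[0][:,0]
def down(yaw): # tool pointing down, closing line (tool y) at world angle yaw
    y=np.array([np.cos(yaw),np.sin(yaw),0]); z=np.array([0,0,-1.]); return R.from_matrix(np.c_[np.cross(y,z),y,z]).as_quat()
def crop(im,x0,y0,x1,y1,s): return cv2.resize(im[y0:y1,x0:x1],None,fx=s,fy=s,interpolation=cv2.INTER_CUBIC)
E
python3 - <<'E'
from h import *
im=cv2.imread("pics/top0.png"); hsv=cv2.cvtColor(im,cv2.COLOR_BGR2HSV)
m=cv2.inRange(hsv,(15,150,100),(32,255,255))
n,l,s,c=cv2.connectedComponentsWithStats(m)
for i in range(1,n):
    if s[i,4]<30: continue
    pts=np.argwhere(l==i)[:,::-1]
    w=px2w("top",pts,12)[:,:2].astype(np.float32)
    print(c[i].round(1),s[i,4],cv2.minAreaRect(w))
a=crop(im,265,140,345,215,7); cv2.imwrite("pics/c1.png",a)
b=np.hstack([crop(im,100,170,250,300,4),]); cv2.imwrite("pics/c2.png",b)
E
```

```text
[180.  204.9] 243 ((511.7520751953125, 353.1769714355469), (12.754287719726562, 156.04525756835938), 73.43635559082031)
[129.4 227. ] 150 ((450.2336120605469, 487.2709655761719), (9.694175720214844, 118.89216613769531), 56.38210678100586)
[219.7 222.6] 85 ((460.59552001953125, 241.50904846191406), (27.38938331604004, 24.776628494262695), 89.96754455566406)
[165.7 288.6] 595 ((284.1510314941406, 377.7140808105469), (212.72129821777344, 19.253965377807617), 89.3189697265625)
```

View pics/c1.png

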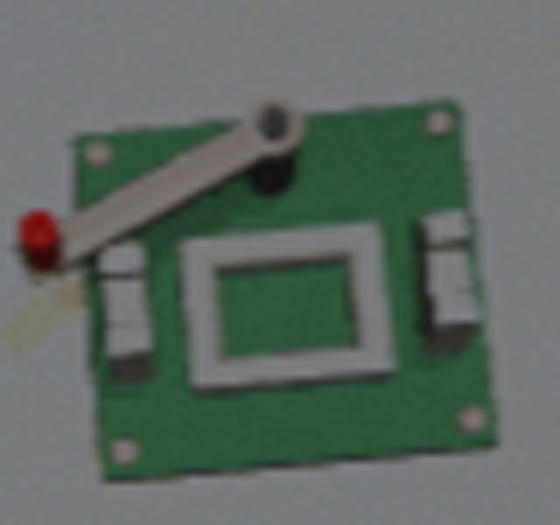

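View pics/c2.png

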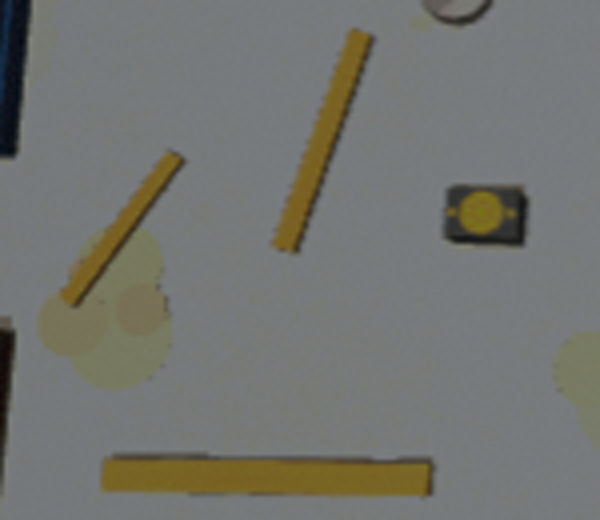

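The crops confirm the middle bar at (181,205): 156 mm long by measurement against 119 and 213 for the others, so it matches the listed 160. The die is unique, with its rosette at (220,223). The lever is part-way across at roughly 1.1 rad. Next I fit the poses.

```bash
cat > fit.py <<'E'
from h import *
from scipy.optimize import least_squares
from scipy.ndimage import map_coordinates
def H(p,L): # object->world
    c,s=np.cos(p[2]),np.sin(p[2]); L=np.atleast_2d(L); return np.c_[p[0]+c*L[:,0]-s*L[:,1],p[1]+s*L[:,0]+c*L[:,1],L[:,2]]
def fit(n,im,p,segs,win=3.,it=6):
    g=im.astype(float)
    for k in range(it):
        A=[];uv=[];nn=[]
        for a,b in segs:
            a,b=np.array(a,float),np.array(b,float)
            t=np.linspace(.08,.92,30)[:,None]; P=a+(b-a)*t
            q=w2px(n,H(p,P)); d=q[-1]-q[0]; d/=np.linalg.norm(d); nv=np.array([-d[1],d[0]])
            o=np.arange(-win,win+.01,.25); S=q[:,None]+o[None,:,None]*nv
            v=np.stack([map_coordinates(g[...,c],[S[...,1],S[...,0]],order=1) for c in range(3)],-1)
            G=np.abs(np.gradient(v,axis=1)).sum(-1)**2   # smoothed gradient
            G=np.array([np.convolve(r,np.ones(3)/3,'same') for r in G])
            i=G.argmax(1); ok=G.max(1)>150
            A+=list(P[ok]); uv+=list((q+o[i][:,None]*nv)[ok]); nn+=[nv]*ok.sum()
        A,uv,nn=map(np.array,(A,uv,nn))
        f=lambda x:((w2px(n,H(x,A))-uv)*nn).sum(1)
        r=least_squares(f,p,loss='soft_l1',f_scale=.3,x_scale=[1,1,.01]); p=r.x; win=max(1.5,win*.8)
    return p,np.median(np.abs(f(p))),len(A)
def rect(x0,x1,y0,y1,z): return dict(xm=((x0,y0,z),(x0,y1,z)),xp=((x1,y0,z),(x1,y1,z)),ym=((x0,y0,z),(x1,y0,z)),yp=((x0,y1,z),(x1,y1,z)))
E
cat > m.py <<'E'
from fit import *
pl=rect(-60,82,-78,78,10); bl=rect(-30,30,-39,39,24); d=rect(-17,17,-25,25,34)
T=cv2.imread("pics/top0.png"); S=cv2.imread("pics/scene0.png")
cor=lambda x,y:((x+.5)/7-.5+265,(y+.5)/7-.5+140)
W=px2w("top",[cor(75,137),cor(462,100),cor(497,445),cor(105,480)],10)[:,:2]
L=np.array([[82,78],[82,-78],[-60,-78],[-60,78]])
M,_=cv2.estimateAffinePartial2D(L.astype(float),W); p0=np.array([*M[:,2],np.arctan2(M[1,0],M[0,0])]); print("corner",p0,"scale",np.hypot(*M[:,0]))
ht=fit("top",T,p0,[pl['xp'],pl['ym'],pl['yp'],bl['xp'],bl['ym'],bl['yp']]); print("top",ht)
hs=fit("scene",S,ht[0],[pl['xm'],pl['yp'],pl['ym'],pl['xp'],bl['xm'],bl['yp'],bl['xp'],bl['ym']]); print("scene",hs)
def blob(im,lo,hi,box):
    m=cv2.inRange(cv2.cvtColor(im,cv2.COLOR_BGR2HSV),lo,hi); k=np.zeros_like(m); x,y,X,Y=box; k[y:Y,x:X]=m[y:Y,x:X]; a=np.argwhere(k); return a.mean(0)[::-1],len(a)
for n,im,b,kb in(("top",T,(205,210,235,236),(260,165,278,185)),("scene",S,(292,192,318,212),(290,205,310,232))):
    u,c=blob(im,(15,120,60),(35,255,255),b); w=px2w(n,[u],34)[0]; print(n,"rosette",u,c,w)
    print(n,"die",fit(n,im,np.array([w[0],w[1],0.]),[d[k] for k in(('xp','ym','yp') if n=="top" else ('xm','yp','xp','ym'))],win=2))
    u,c=blob(im,(0,150,60),(8,255,255),kb); w=px2w(n,[u],84)[0]
    for p in(ht[0],): 
        pv=H(p,[58,0,0])[0]; v=R.from_euler('z',-p[2]).apply(w-pv); print("knob",u,c,w,"r",np.hypot(*v[:2]),"ang",np.arctan2(v[1],-v[0]))
b=rect(-8,8,-80,80,12)
for n,im in(("top",T),("scene",S)): print(n,"bar",fit(n,im,np.array([511.7,353.2,np.radians(73.4-90)]),list(b.values()),win=2))
E
python3 m.py
```

```text
Traceback (most recent call last):
  File "m.py", line 7, in <module>
    M,_=cv2.estimateAffinePartial2D(L.astype(float),W); p0=np.array([*M[:,2],np.arctan2(M[1,0],M[0,0])]); print("corner",p0,"scale",np.hypot(*M[:,0]))
        ~~~~~~~~~~~~~~~~~~~~~~~~~~~^^^^^^^^^^^^^^^^^^^
cv2.error: OpenCV(4.12.0) /io/opencv/modules/calib3d/src/ptsetreg.cpp:1108: error: (-215:Assertion failed) count >= 0 && to.checkVector(2) == count in function 'estimateAffinePartial2D'
```

```bash
sed -i 's/L.astype(float),W)/L.astype(float),W.copy())/; s/np.radians(73.4-90)/np.radians(73.4)/' m.py; python3 m.py
```

```text
corner [5.66868123e+02 8.35035826e+00 8.84090114e-02] scale 0.9923423697830018
top (array([5.67483394e+02, 9.07125822e+00, 8.99996775e-02]), np.float64(0.24797149709286834), 173)
scene (array([5.67609665e+02, 1.15347290e+01, 9.26081365e-02]), np.float64(0.5011359425009319), 220)
top rosette [219.91666667 222.7037037 ] 108 [456.34844877 237.265386    34.        ]
top die (array([ 4.58429434e+02,  2.34832673e+02, -1.85588675e-02]), np.float64(0.3786411188813942), 90)
knob [269.91304348 172.7826087 ] 23 [578.67439937 102.39486665  84.        ] r 99.66268900699423 ang 1.174540319153543
scene rosette [305.22222222 199.05555556] 36 [456.57308043 242.80284069  34.        ]
scene die (array([ 4.54829058e+02,  2.41686137e+02, -2.34186471e-02]), np.float64(0.20401476884606762), 120)
knob [298.95 216.7 ] 20 [571.23246431 108.77380341  84.        ] r 108.8394908576882 ang 1.141473368376742
top bar (array([510.68955826, 351.5678385 ,   1.27934928]), np.float64(0.4940469166524871), 118)
scene bar (array([520.68116832, 345.02235714,   1.33530407]), np.float64(0.5069402341300493), 100)
```

```bash
cat >> h.py <<'E'
hp=np.array([567.5,10.0,0.0905])  # holder x,y,yaw
def best(pos,yaw):
    c=[]
    for y in(yaw,yaw+np.pi):
        q=env.ik(pos,down(y))
        if q is not None: c.append((abs(q[5]),y))
    return down(min(c)[1])
def hw(x,y,z):
    c,s=np.cos(hp[2]),np.sin(hp[2]); return [hp[0]+c*x-s*y,hp[1]+s*x+c*y,z]
def knob(th,z): return hw(58-100*np.cos(th),100*np.sin(th),z)
def kyaw(th): return np.pi/2-th+hp[2]
def st(): s=env.read_state(); print(round(s['time_s'],2),np.round(s['tool_pos'],1),np.round(s['force'],1),"w",round(s['width'],1),"gf",round(s['grip_force'],1))
E
python3 - <<'E'
from h import *
q=best(knob(1.17,220),kyaw(1.17)); env.reach(knob(1.17,230),q); set_gripper(36)
print(env.move_l(knob(1.17,156),rate=120,f_stop=8)); set_gripper(22); st()
q0=q; y0=R.from_quat(q).as_matrix()[:,1]; flip=np.pi if y0@[np.cos(kyaw(1.17)),np.sin(kyaw(1.17)),0]<0 else 0
for th in (1.3,1.45,1.62): env.move_l(knob(th,156),down(kyaw(th)+flip),rate=80,f_stop=25); st()
set_gripper(36); env.move_l(knob(1.62,230),rate=250); st()
# die: first squeeze along world x to centre it
D=[456.5,238.5]; yaw=-0.02
q=best([*D,140],yaw); env.reach([*D,150],q); set_gripper(60)
print(env.move_l([*D,100],rate=100,f_stop=8)); set_gripper(20); st(); set_gripper(60); env.move_l([*D,135],rate=150)
set_gripper(80); q=best([*D,135],yaw+np.pi/2); env.reach([*D,135],q); print(env.move_l([*D,97],rate=100,f_stop=8)); set_gripper(40); st()
cv2.imwrite("pics/top1.png",viewer.camera("top")); cv2.imwrite("pics/scene1.png",viewer.camera("scene"))
S=cv2.imread("pics/scene1.png"); cv2.imwrite("pics/c3.png",np.vstack([crop(S,220,170,350,280,5)]))
E
```

```text
False
5.17 [578.2 103.4 156.3] [0.  0.2 0.3] w 22.0 gf 0.0
5.48 [590.  108.8 156. ] [ 0.2  0.5 -0.1] w 21.9 gf 0.0
5.82 [603.9 112.9 155.9] [ 0.2 -0.7  0.5] w 22.2 gf 0.0
6.17 [620.6 115.  155.8] [ 1.1 -0.5  0.5] w 22.0 gf 0.0
7.08 [621.4 115.2 231. ] [-0.5  0.3  0.1] w 35.9 gf 0.0
False
9.72 [456.6 238.6 100.4] [-1.8 -0.3  5.1] w 33.6 gf 30.0
False
13.75 [456.6 238.6  97.3] [-0.5  0.1  4.4] w 49.9 gf 30.0
```

View pics/c3.png

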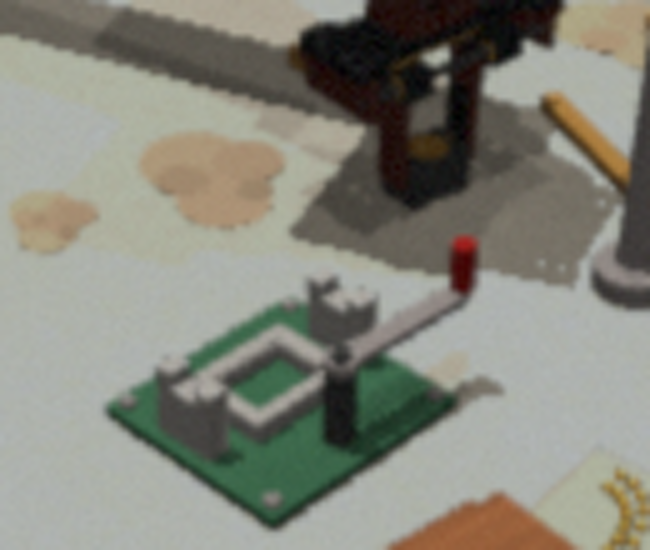

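The lever has swung clear, with its knob at crop (463,262). The die is gripped between the fingers at crop (430,165), with widths 33.6 and 49.9 matching 34 and 50. I use the known die position to correct the camera offset.

```bash
python3 - <<'E'
from fit import *
S=cv2.imread("pics/scene1.png"); T=cv2.imread("pics/top1.png")
m=cv2.inRange(cv2.cvtColor(S,cv2.COLOR_BGR2HSV),(8,90,20),(35,255,255)); k=np.zeros_like(m); k[192:206,295:318]=m[192:206,295:318]
a=np.argwhere(k); u=a.mean(0)[::-1]; print(u,len(a),a.min(0),a.max(0),px2w("scene",[u],34), w2px("scene",[[456.6,238.6,34]]))
pl=rect(-60,82,-78,78,10); bl=rect(-30,30,-39,39,24); sp=[rect(-22,-10,y-8,y+8,56) for y in(62,-62)]
for n,im in(("top",T),("scene",S)):
  for nm,sg in(("plate",list(pl.values())),("clean",[pl['xp'],pl['ym'],pl['yp'],bl['xp'],bl['ym'],bl['yp']] if n=="top" else [pl['xm'],pl['yp'],bl['xm'],bl['yp'],bl['ym']]),("block",list(bl.values()))):
    print(n,nm,fit(n,im,hp,sg,win=2.5))
E
```

```text
[304.171875 198.34375 ] 64 [193 295] [205 314] [[451.10990445 243.03708387  34.        ]] [[304.30420567 199.49036428]]
top plate (array([5.65664735e+02, 9.03996291e+00, 9.51567106e-02]), np.float64(0.25458183492155684), 104)
top clean (array([5.67464771e+02, 9.09957611e+00, 9.00653850e-02]), np.float64(0.24672736374744142), 163)
top block (array([5.67582643e+02, 9.01993547e+00, 9.08966067e-02]), np.float64(0.2367842842986279), 120)
scene plate (array([5.73341948e+02, 7.53577314e+00, 1.05851580e-01]), np.float64(0.4952350086479507), 109)
scene clean (array([5.66544880e+02, 1.34405006e+01, 7.31453978e-02]), np.float64(0.2477794435892071), 138)
scene block (array([5.66128930e+02, 1.35857815e+01, 9.46331476e-02]), np.float64(0.24552944995202558), 116)
```

```bash
python3 - <<'E'
from fit import *
P=hw(0,0,0)
env.move_l([456.6,238.6,200],rate=200); s=env.read_state(); y0=R.from_quat(s['orientation']).as_matrix()[:,1]
f=0 if y0[1]>0 else np.pi
q=down(np.pi/2+hp[2]+f)
env.reach([P[0],P[1],200],q); env.move_l([P[0],P[1],97+44],rate=150); env.hold(.2); st()
s=env.read_state(); p=s['tool_pos'][:2]
S=viewer.camera("scene"); cv2.imwrite("pics/scene2.png",S); T=viewer.camera("top"); cv2.imwrite("pics/top2.png",T)
d=rect(-17,17,-25,25,s['tool_pos'][2]-97+34); db=rect(-17,17,-25,25,s['tool_pos'][2]-97)
vs=[((17,-25,d['xp'][0][2]),(17,-25,db['xp'][0][2])),((17,25,d['xp'][0][2]),(17,25,db['xp'][0][2])),((-17,-25,d['xp'][0][2]),(-17,-25,db['xp'][0][2]))]
print(fit("scene",S,np.array([*p,hp[2]]),[d['xp'],db['xp'],db['ym'],*vs],win=2.5))
C=crop(S,230,200,330,275,8)
for seg in list(db.values())+vs:
    uv=(w2px("scene",H([*p,hp[2]],seg))-[230,200]+.5)*8
    cv2.line(C,*[tuple(int(a) for a in x) for x in uv],(255,255,0),1)
for seg in rect(-30,30,-39,39,24).values():
    uv=(w2px("scene",H(hp,seg))-[230,200]+.5)*8
    cv2.line(C,*[tuple(int(a) for a in x) for x in uv],(255,0,255),1)
cv2.imwrite("pics/c4.png",C)
E
```

```text
16.26 [568.2  10.2 142.1] [-0.1 -0.5 -3.3] w 49.7 gf 30.0
(array([5.65501612e+02, 1.31494925e+01, 6.16017187e-03]), np.float64(0.2492951360497096), 98)
```

View pics/c4.png

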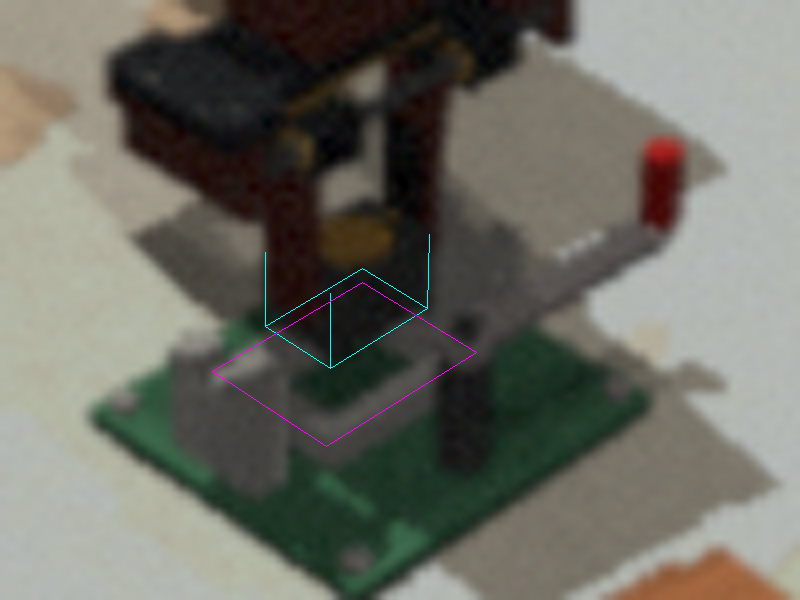

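The held die and the block deviate from their overlays by the same shift, about (+9,−13) crop pixels. That makes it camera bias, and the die stands over the pocket within about 1 mm. I lower it with a force stop.

```bash
python3 - <<'E'
from h import *
P=np.array([567.7,10.1])
print(env.move_l([*P,126],rate=60,f_stop=12)); st()
print(env.move_l([*P,105.5],rate=30,f_stop=12)); st()
E
```

```text
False
16.76 [567.3  10.  125.3] [-0.7 -0.1 -2.2] w 49.6 gf 30.0
True
17.37 [567.5  10.1 107.2] [-0.4 -0.1  4.8] w 49.8 gf 30.0
```

```bash
python3 - <<'E'
from h import *
env.move_l([567.7,10.1,107.8],rate=20); e=np.array([np.cos(hp[2]),np.sin(hp[2])]); b=np.array([567.7,10.1]); r=[]
for s in(1,-1):
    print(env.move_l([*(b+s*4*e),107.8],rate=10,f_stop=7)); st(); r.append((np.array(env.read_state()['tool_pos'][:2])-b)@e)
    env.move_l([*b,107.8],rate=20)
print(r,np.mean(r)); c=b+e*np.mean(r); print(c)
env.move_l([*c,107.3],rate=20,f_stop=10); set_gripper(62); st()
env.move_l([*c,170],rate=150); st()
E
```

```text
True
17.98 [569.3  10.3 107.2] [-0.8  0.2  5.9] w 49.9 gf 30.0
True
18.58 [566.3   9.9 107.6] [ 2.4  0.8 -2.2] w 49.8 gf 30.0
[np.float64(1.6150004895022967), np.float64(-1.3862112849477408)] 0.11439460227727793
[567.81392646  10.11033859]
19.52 [568.   10.1 107.3] [ 0.  -0.2 -0.2] w 62.0 gf 0.0
20.09 [567.6  10.1 169.9] [ 0.2  0.4 -0.4] w 62.2 gf 0.0
```

The die is home: the x feel gave ±1.5 mm, which is exactly the pocket clearance. Next the bar.

```bash
sed -i 's/^hp=.*/hp=np.array([567.8,10.1,0.0905])/' h.py; python3 - <<'E'
from h import *
B=[511.2,352.4]
q=best([*B,200],1.28); env.reach([*B,190],q); set_gripper(50)
print(env.move_l([*B,85],rate=120,f_stop=8)); set_gripper(8); st()
env.move_l([*B,220],rate=200); st()
P=hw(0,0,220); q=best(P,hp[2]); env.reach(P,q); env.move_l(hw(0,0,157),rate=120); env.hold(.2); st()
s=env.read_state(); m=R.from_quat(s['orientation']).as_matrix()[:,1]; print("yaw",np.arctan2(m[1],m[0]))
cv2.imwrite("pics/scene3.png",viewer.camera("scene")); T=viewer.camera("top"); cv2.imwrite("pics/c5.png",crop(cv2.imread("pics/scene3.png"),230,200,330,275,8))
E
```

```text
False
23.48 [511.5 352.7  85.3] [-1.3  1.   2.7] w 15.7 gf 30.0
24.31 [510.4 351.9 218.8] [-1.1  0.1 -2.2] w 15.4 gf 30.0
26.49 [568.3  10.1 157.9] [ 0.4 -0.2 -2. ] w 15.7 gf 30.0
yaw 0.09055536384108477
```

View pics/c5.png

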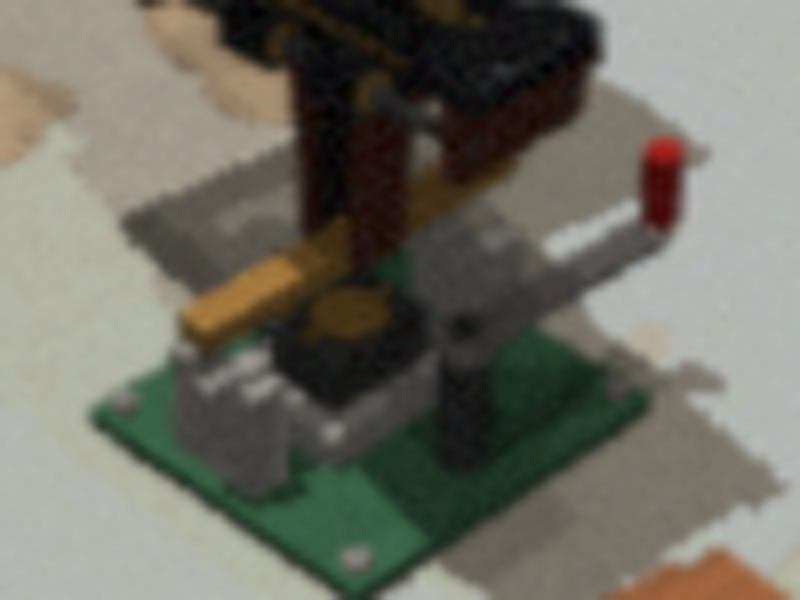

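The die is seated at crop (345,330). The held bar is level and its near end, at crop (185–210, 320–345), stands over the near notch. I check that end against the prediction.

```bash
python3 - <<'E'
from h import *
for P in[(-8,-80,85),(8,-80,85),(8,-80,73),(-8,80,85),(8,80,85)]:
    print(P,((w2px("scene",[hw(*P)])[0]-[230,200]+.5)*8+[9,-13]).round())
S=cv2.imread("pics/scene3.png"); m=cv2.inRange(cv2.cvtColor(S,cv2.COLOR_BGR2HSV),(10,130,50),(35,255,255)); k=np.argwhere(m[238:246,248:265]); print((k.min(0)[::-1]+[248-230,238-200])*8,(k.max(0)[::-1]+[249-230,239-200])*8)
E
```

```text
(-8, -80, 85) [177. 303.]
(8, -80, 85) [208. 323.]
(8, -80, 73) [209. 350.]
(-8, 80, 85) [492. 119.]
(8, 80, 85) [523. 137.]
[184 304] [280 352]
```

```bash
python3 - <<'E'
from h import *
print(env.move_l(hw(0,0,143),rate=60,f_stop=8)); st()
print(env.move_l(hw(0,0,130),rate=25,f_stop=8)); st()
E
```

```text
False
26.98 [567.3  10.1 142.3] [ 0.3 -0.3 -2.8] w 15.5 gf 30.0
True
27.46 [567.8  10.1 131.2] [-0.4  0.3  5.4] w 15.4 gf 30.0
```

```bash
python3 - <<'E'
from h import *
set_gripper(34); env.move_l(hw(0,0,230),rate=150)
th0=1.61
def q5(f): 
    v=[env.ik(knob(t,156),down(kyaw(t)+f)) for t in(th0,.8,0)]; return 9 if any(x is None for x in v) else max(abs(x[5]) for x in v)
f=min((0,np.pi,-np.pi),key=q5); print(f,q5(f))
env.reach(knob(th0,230),down(kyaw(th0)+f)); print(env.move_l(knob(th0,156),rate=120,f_stop=8)); set_gripper(20); st()
for t in np.arange(1.45,0,-.145):
    if env.move_l(knob(t,156),down(kyaw(t)+f),rate=80,f_stop=20): print("stop",t); break
print(env.move_l(knob(-.01,156),down(kyaw(0)+f),rate=40,f_stop=15)); st()
set_gripper(34); env.move_l(knob(0,240),rate=200); 
env.reach([400,-200,350],best([400,-200,350],0)); st()
S=viewer.camera("scene"); T=viewer.camera("top"); cv2.imwrite("pics/c6.png",np.hstack([crop(S,238,205,318,280,5),crop(T,265,135,345,210,5)]))
cv2.imwrite("pics/top6.png",T)
E
```

```text
0 1.6719362036795329
False
30.54 [620.5 115.3 156.3] [ 0.4 -0.2 -0. ] w 19.8 gf 0.0
False
34.42 [526.1   5.6 156. ] [-0.2  0.9 -0. ] w 19.8 gf 0.0
36.53 [ 400.  -199.7  348.9] [ 0.4 -0.6  1. ] w 33.9 gf 0.0
```

View pics/c6.png

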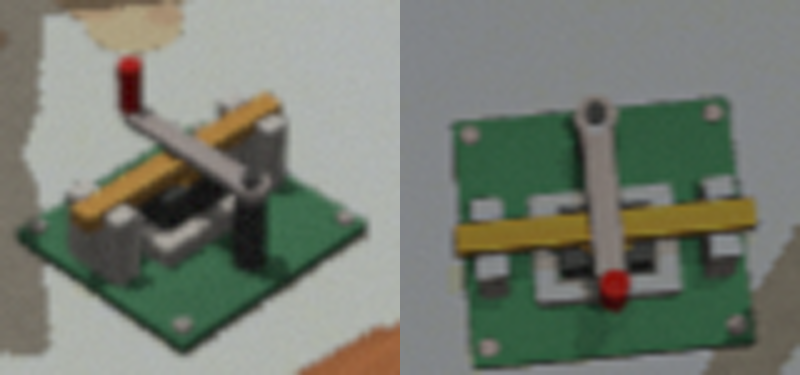

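The bar lies in both notches over the die and the lever is over it, with its knob at crop (614,288). I measure the lever angle and the bar centre before handing in.

```bash
python3 - <<'E'
from fit import *
T=cv2.imread("pics/top6.png"); hs=cv2.cvtColor(T,cv2.COLOR_BGR2HSV); ht=np.array([567.5,9.1,.0905])
loc=lambda w:R.from_euler('z',-ht[2]).apply(w-[ht[0],ht[1],0])
m=cv2.inRange(hs,(0,150,60),(8,255,255))[180:205,380-100:395+10-80]; a=np.argwhere(m)[:,::-1]+[280,180]; v=loc(px2w("top",[a.mean(0)],84))[0]-[58,0,0]; print(len(a),v,"lever",np.arctan2(v[1],-v[0]))
m=cv2.inRange(hs,(15,120,60),(35,255,255))[165:195,260:350]; a=np.argwhere(m)[:,::-1]+[260,165]; w=loc(px2w("top",a,58)); print(len(a),cv2.minAreaRect(w[:,:2].astype(np.float32)))
E
```

```text
28 [-97.22501997   0.29296789  84.        ] lever 0.003013288158279188
331 ((-2.397953987121582, 0.732818603515625), (157.23345947265625, 21.25201416015625), 89.9823226928711)
```

Lever angle is about 0.003 rad; the bar is centred to 0.7 mm in y and aligned (89.98°).

```bash
python3 -c "
from station import workorder; print(workorder.sign_off())"
```

```text
the job is handed in; nothing more can be done
None
```

The die is home in the pocket, the bar lies centred in both notches, and the lever is shut over it at about 0.003 rad; I handed the job in with about 37 s used, and the sign-off gave no verdict.

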